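Fill the tube carrier and hold it ready to carry

ROBOT

A 6-joint arm with a two-finger parallel gripper is mounted at the origin on a cart in front of the work surface, level with it; the furniture and walls round the work are solid. World frame = base frame: x ahead of the robot, y to its left, z up, the work surface at z = 0. Lengths are in m, angles in rad, forces in N, time in s.
With the tool pointing down it reaches from about 0.35 to 0.975 m from the base axis. Payload 4.9 kg.
Tool frame: the origin (TCP) lies at the very end of the fingers, on their centre line; the grasp point (between the pads) lies 19 mm behind it; z points along the fingers, x is the direction in which the jaws open and shut, and the axes are right-handed (so a half turn about z gives the same grasp; the last joint's range is limited). The gripper opens to 85 mm and grips with 20 to 120 N. Pads are 22 mm wide; open, the fingers measure 114 mm over their backs; the gripper's body (76 mm by 85 mm) begins 54 mm behind the grasp point. The pads swing forward as they close: fully open they stand 13 mm farther back than shut.
Start: joints at [1.209, 0.053, 1.613, -0, 1.476, -0.119], TCP at [0.15, 0.607, 0.231] pointing down, gripper open.
Joint ranges: [-3.01, 3.01], [-1.01, 2.22], [0.06, 2.58], [-1.02, 4.17], [0.09, 2.62], [-3.14, 3.14]. Speed limits (rad/s): [2.57, 2.57, 3.14, 3.14, 3.14, 3.14].

INTERFACE

Orientations are given as a rotation vector (axis times angle).
In Python, from station import ctrl, get_image, calibration, job gives the robot as it stands.
- The arm moves only by the tool jog_arm, never from a script. Its argument "deltas" is a list of rows, each a list of 3 entries, a list of its own where there are three numbers: the turn, a rotation vector about the tool's x, y, z in degrees, then the shift along the tool's x, y, z in m, then the finger opening in m, from 0 to 0.0854. In form: [[[ax, ay, az], [tx, ty, tz], gripper], ...]. A call has 1 to 12 rows; each row is the pose to reach, as a shift and turn from the pose commanded when the call began, along the tool's axes at that moment; what a row does not reach only later rows make up. A row lasts 1/12 s, in which the tool goes at most 41.7 mm and 7.16 degrees, less where a joint would pass 70% of its speed; a pose out of reach is approached as far as the arm can. A call with a gripper value outside its range is refused whole. The fingers move at their own pace and stop on an object; "squeeze" is the grip in N (left out, the last holds). Time passes only in rows, so rows that repeat a pose let the fingers close. It gives the time, the measured TCP pose, the force and the opening at its end, in the units of the state.
- ctrl.get_obs(): the state, without advancing time (a new reading comes with each control period).
- get_image(name): name is "side" or "top"; returns the picture (400x640x3 uint8, red, green, blue); there is no depth.
- calibration(name): a dict with "mtx" (3x3 intrinsics, pixels), "k1" (the pictures are not rectified: a ray, as slopes to the right and down, at radius r is drawn at 1 + k1 r^2 times it, then the intrinsics apply), "origin" and "rotation" of the camera in the world. Camera axes: x right, y up, looking along -z (the intrinsics and any distortion apply to the point x, -y, -z); pixel columns grow to the right and rows downward; lengths in m; the calibration is good to about 2 mm. A picture is of the moment at which its call begins. calibration takes no time and is no camera call.
- job.finish_job(): hands the job in, once; it reports no verdict.
The state is a dict: "t": time; "q": joint angles; "dq": joint speeds; "effort": joint torques, N m; "tool_pos": TCP position; "tool_rot": TCP orientation; "contact_force": force on the tool from outside, world axes, zero at the start; "wrist_torque": the same for the moment, N m; "opening": finger opening in m.
Only numpy, scipy, OpenCV 4.12 (cv2) and the standard library are available. Lean on these libraries where they do the work, as an engineer would, in place of code of your own. Each camera call takes 0.05 s, during which the arm holds its last target.

TASK

While the grey tube carrier stands on the bench, lower a spare test tube from the blue rack into each of its empty pockets, fully down and without dropping it; leave the tubes already in the carrier in their pockets and do not disturb the rack or the other things on the bench. Then take the carrier by its handle, lift it, keeping it level, to about 10 cm above the bench, and keep holding it there, steady and level: finish while still holding it.

Things in the scene. Friction and masses are not known exactly. Their poses are not given: they have to be found in the camera images.
- carrier: tube carrier: a solid grey block 96 (x) x 156 (y) x 45 mm high with four round blind pockets and an arched handle over its middle; about 0.45 kg, loose. Origin: centre of its underside, z up, y along its long side. A tall grey cabinet (0.6 m above the bench) stands against the bench's right end, at x > 0.42, y < -0.22: keep the arm clear of it
- carrier_handle (a point): centre of the carrier's black handle bar, 106 mm above the underside. The bar is 14 mm wide (carrier x), 16 mm high, 76 mm long (carrier y); its flat sides face carrier +-x; free space between its two posts is 60 mm long (y) and 53 mm high
- pocket_0 (a point): centre of a pocket's mouth in the carrier's top face, at (-28, -58, 45) mm in the carrier. Pocket: 24 mm wide, 40 mm deep, 3 mm chamfer. It may be empty or hold a tube
- seat_0 (a point): 10 mm above the mouth of pocket_0: where the centre of a tube lies that is fully down in this pocket
- pocket_1 (a point): centre of a pocket's mouth in the carrier's top face, at (28, -58, 45) mm in the carrier. Pocket: 24 mm wide, 40 mm deep, 3 mm chamfer. It may be empty or hold a tube
- seat_1 (a point): 10 mm above the mouth of pocket_1: where the centre of a tube lies that is fully down in this pocket
- pocket_2 (a point): centre of a pocket's mouth in the carrier's top face, at (-28, 58, 45) mm in the carrier. Pocket: 24 mm wide, 40 mm deep, 3 mm chamfer. It may be empty or hold a tube
- seat_2 (a point): 10 mm above the mouth of pocket_2: where the centre of a tube lies that is fully down in this pocket
- pocket_3 (a point): centre of a pocket's mouth in the carrier's top face, at (28, 58, 45) mm in the carrier. Pocket: 24 mm wide, 40 mm deep, 3 mm chamfer. It may be empty or hold a tube
- seat_3 (a point): 10 mm above the mouth of pocket_3: where the centre of a tube lies that is fully down in this pocket
- tube_a_mid (a point): centre (half-way up) of an upright clear glass test tube, 18 mm outside diameter, 100 mm long, 12 g, z towards its mouth. It starts in one of the carrier's pockets, its top 60 mm above the carrier's top face
- tube_b_mid (a point): centre (half-way up) of an upright clear glass test tube, 18 mm outside diameter, 100 mm long, 12 g, z towards its mouth. It starts in one of the carrier's pockets, its top 60 mm above the carrier's top face
- tube_c_mid (a point): centre (half-way up) of an upright clear glass test tube, 18 mm outside diameter, 100 mm long, 12 g, z towards its mouth. A spare: it starts in a hole of the rack, its foot 34 mm and its top 134 mm above the bench; pull it straight up at least 45 mm to clear the rack's top plate
- tube_d_mid (a point): centre (half-way up) of an upright clear glass test tube, 18 mm outside diameter, 100 mm long, 12 g, z towards its mouth. A spare: it starts in a hole of the rack, its foot 34 mm and its top 134 mm above the bench; pull it straight up at least 45 mm to clear the rack's top plate
- rack: blue test tube rack, 68 (x) x 200 (y) x 74 mm, loose, 0.6 kg; origin: centre of its underside. One spare stands in a hole at x = -16 mm, the other at x = 16 mm, each at y = 16 or y = -46.5 mm; beside a tube there is more room for fingers along rack y than along x
- beaker: small clear beaker, 56 mm wide, 68 mm high; bystander; origin: centre of its underside
- white_bottle: white screw-cap bottle, 56 mm wide, 102 mm high; bystander; origin: centre of its underside
- petri: clear petri dish, 60 mm wide, 12 mm high; bystander; origin: centre of its underside
- marker: slim pen lying on the bench, 145 mm long, behind the carrier; bystander; origin: centre of its underside
- timer: small white timer, 52 x 66 x 24 mm; bystander; origin: centre of its underside
Things that resemble listed ones, but are neither listed nor needed, are in the scene too. Leave any black, orange or yellow look-alike of the part that bears tube_d_mid alone.

How it is judged:
By the outcome, as a careful person would: the job done as asked, in the order asked, and still so for the second after the job is handed in, while the arm keeps its last pose, push and grip.
It also fails if it takes over 70 s, if anything falls off the work surface, if the arm or the gripper's body presses on something with over 40 N, if the wrist force passes 120 N, or if a joint passes its speed limit or range.

## Working session

There is one attempt and no reset: what is moved stays moved. The work goes in short steps, Python scripts to look and compute and a tool call to move; the robot and the scene stay as the last step left them, time stands still between calls to the robot, and variables do not carry over. Pictures are saved under pics/ and viewed, and the job is handed in when it is done.

Besides the shell and the picture viewer there is one more tool, called after "Request:" as a command line: name --argument value ..., lists and objects as JSON in quotes. jog_arm: Moves the arm, as the interface text tells. Its arguments: {"type":"object","properties":{"deltas":{"type":"array","items":{"type":"array"}},"squeeze":{"type":"number"}},"required":["deltas"]}

```bash
mkdir -p pics; ls; python3 - <<'E'
from station import ctrl,get_image,calibration,job
import cv2
for n in("side","top"):
    im=get_image(n); cv2.imwrite(f"pics/{n}0.png",im[:,:,::-1]); print(n,calibration(n))
print(ctrl.get_obs())
E
```

```text
pics
side {'mtx': array([[417.24681854,   0.        , 329.78955596],
       [  0.        , 417.24681854, 202.96208982],
       [  0.        ,   0.        ,   1.        ]]), 'k1': 0.003516783430298076, 'origin': array([0.51121494, 1.07864926, 0.52548511]), 'rotation': array([ 0.08808232, -1.5815013 , -2.63907422])}
top {'mtx': array([[512.01038775,   0.        , 308.11680232],
       [  0.        , 512.01038775, 208.66514769],
       [  0.        ,   0.        ,   1.        ]]), 'k1': -0.12362858878623843, 'origin': array([0.43522773, 0.25355629, 1.3313442 ]), 'rotation': array([ 0.08961894, -0.06310741, -1.59070237])}
{'t': 0.1, 'q': array([ 1.20905560e+00,  5.33063962e-02,  1.61411586e+00, -1.38756399e-05,
        1.47597129e+00, -1.18966273e-01]), 'dq': array([-0.00068607, -0.00104089, -0.0029157 , -0.00079631, -0.00046789,
       -0.00159579]), 'effort': array([-3.44365499e-04, -3.94903672e+01, -3.71363246e+01, -9.74959198e-05,
        3.89274748e-03, -2.84327075e-05]), 'tool_pos': array([0.1500389 , 0.60616876, 0.23020069]), 'tool_rot': array([ 2.47334152e+00,  1.93552073e+00, -2.40697337e-03]), 'contact_force': array([ 0.1681259 ,  0.20780609, -0.52497169]), 'wrist_torque': array([-0.0244624 , -0.02317601,  0.01396124]), 'opening': 0.08521564479643928}
```

View pics/side0.png

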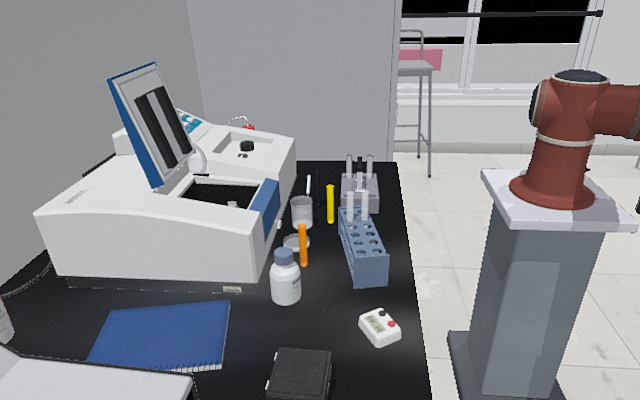

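View pics/top0.png

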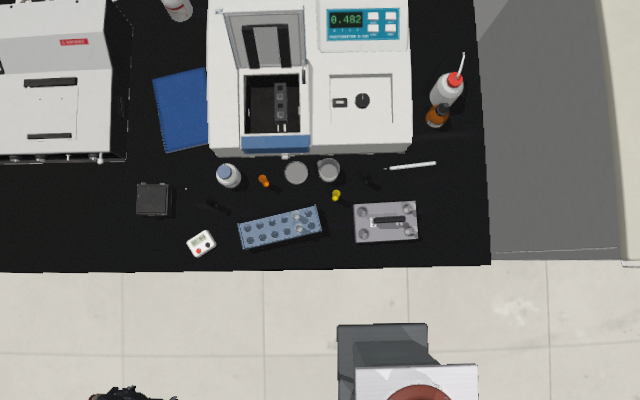

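```bash
cat > h.py <<'E'
import numpy as np,cv2
from scipy.spatial.transform import Rotation as R
from station import ctrl,get_image,calibration,job
def cam(n):
    c=calibration(n); return c['mtx'],c['k1'],np.array(c['origin']),R.from_rotvec(c['rotation']).as_matrix()
def proj(n,p):
    K,k,o,Rm=cam(n); v=(np.atleast_2d(p)-o)@Rm; s=np.c_[v[:,0]/-v[:,2],-v[:,1]/-v[:,2]]
    r2=(s**2).sum(1,keepdims=True); s=s*(1+k*r2); return s@K[:2,:2].T+K[:2,2]
def ray(n,uv):
    K,k,o,Rm=cam(n); d=np.linalg.solve(K,np.array([uv[0],uv[1],1.]))[:2]; s=d.copy()
    for _ in range(20): s=d/(1+k*(s@s))
    v=Rm@np.array([s[0],-s[1],-1]); return o,v
def onz(n,uv,z):
    o,v=ray(n,uv); return o+v*(z-o[2])/v[2]
def crop(n,im,x0,y0,x1,y1,f,name,g=1.0):
    c=im[y0:y1,x0:x1,::-1]; c=cv2.resize(c,None,fx=f,fy=f,interpolation=cv2.INTER_CUBIC)
    c=(255*(c/255.)**g).astype(np.uint8)
    for x in range(x0,x1):
        if x%10==0: cv2.putText(c,str(x),((x-x0)*f,8),0,.3,(0,255,255),1); c[10:16,(x-x0)*f]=(0,255,255)
    for y in range(y0,y1):
        if y%10==0: cv2.putText(c,str(y),(0,(y-y0)*f),0,.3,(0,255,255),1); c[(y-y0)*f,20:26]=(0,255,255)
    cv2.imwrite(name,c)
E
python3 - <<'E'
from h import *
t=cv2.imread("pics/top0.png")[:,:,::-1]; s=cv2.imread("pics/side0.png")[:,:,::-1]
crop("top",t,230,150,430,260,4,"pics/t0c.png",.6)
crop("side",s,280,140,400,290,4,"pics/s0c.png",.6)
E
```

```text
(no output)
```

View pics/t0c.png

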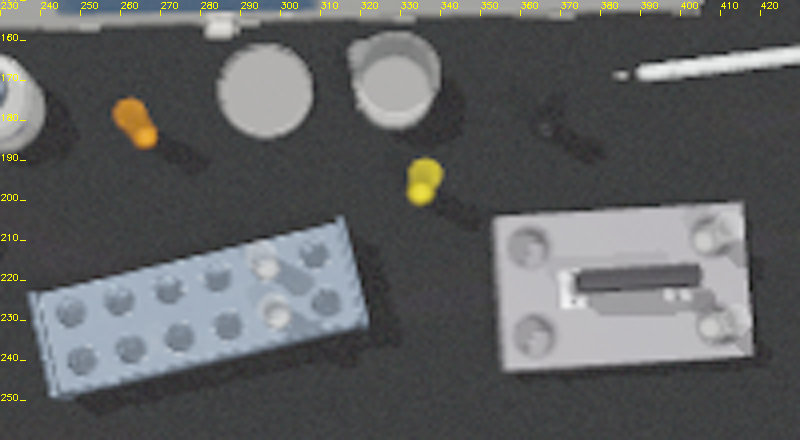

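View pics/s0c.png

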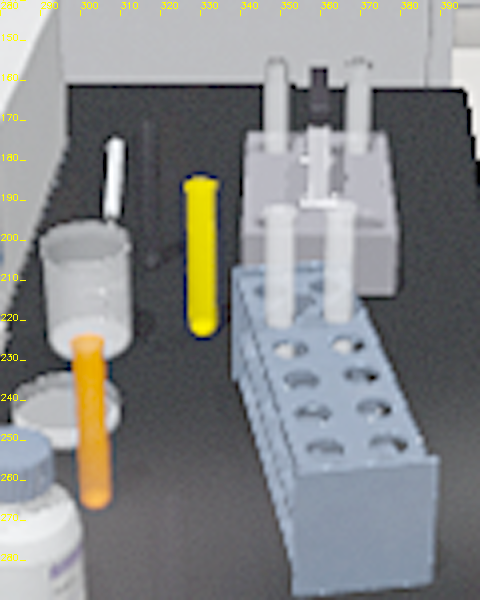

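```bash
cat > fit.py <<'E'
from h import *
from scipy.optimize import least_squares
T=lambda x,y:("top",x/4+230,y/4+150); S=lambda x,y:("side",x/4+280,y/4+140)
def fit(obs,x0):
    def res(p):
        c,s=np.cos(p[2]),np.sin(p[2]); r=[]
        for l,(n,u,v) in obs:
            w=[p[0]+c*l[0]-s*l[1],p[1]+s*l[0]+c*l[1],l[2]]
            r+=list(proj(n,w)[0]-[u,v])
        return r
    o=least_squares(res,x0,loss='soft_l1'); print(np.round(o.x,4),np.degrees(o.x[2])); print(np.round(np.array(res(o.x)).reshape(-1,2),1).tolist()); return o.x
a,b,h=.048,.078,.045
print("carrier");C=fit([((a,b,h),T(493,216)),((a,-b,h),T(743,203)),((-a,-b,h),T(752,356)),((-a,b,h),T(503,371)),
 ((a,-b,h),S(247,133)),((-a,-b,h),S(385,130)),((a,b,h),S(243,227)),((-a,b,h),S(397,227)),((-a,b,0),S(397,295)),
 ((0.0,.038,.114),T(577,280)),((0,-.038,.114),T(700,275))],[.45,.1,0])
a,b,h=.034,.1,.074
print("rack");K=fit([((a,b,h),T(33,293)),((a,-b,h),T(342,218)),((-a,-b,h),T(368,325)),((-a,b,h),T(53,398)),
 ((a,-b,h),S(232,268)),((a,b,h),S(295,475)),((-a,b,h),S(438,457)),((a,b,0),S(293,593)),((-a,b,0),S(432,582))],[.4,.3,0])
w=lambda P,l:np.array([P[0]+np.cos(P[2])*l[0]-np.sin(P[2])*l[1],P[1]+np.sin(P[2])*l[0]+np.cos(P[2])*l[1],l[2]])
for l in [(-28,-58),(28,-58),(-28,58),(28,58)]:
    q=w(C,(l[0]/1e3,l[1]/1e3,.045)); print("pocket",l,q.round(4),proj("top",q).round(1))
for x in(-.016,.016):
    for y in(.016,-.0465):
        q=w(K,(x,y,.134)); print("tube",x,y,q.round(4),proj("top",q).round(1),proj("side",q).round(1))
for n,u in [("yel",T(420,193)),("yelfoot",T(426,172)),("oran",T(145,136))]: print(n,onz("top",u[1:],.1))
E
python3 fit.py
```

```text
carrier
[0.5239 0.0783 0.0357] 2.0443767684239984
[[0.7, 0.3], [-0.4, 0.0], [0.2, -0.4], [0.7, -0.5], [0.4, -0.2], [0.1, 0.7], [0.1, 1.9], [0.3, 2.2], [-0.4, 0.9], [-0.2, 0.3], [0.7, -0.3]]
rack
[0.5147 0.3437 0.2087] 11.960407159492481
[[-0.6, -0.8], [0.9, -0.4], [0.7, -0.4], [0.3, -0.2], [0.4, -0.4], [0.1, -0.7], [0.5, 0.7], [0.2, 1.4], [0.0, 0.9]]
pocket (-28, -58) [0.498  0.0193 0.045 ] [[409.7 231.2]]
pocket (28, -58) [0.554  0.0213 0.045 ] [[408.1 209.1]]
pocket (-28, 58) [0.4938 0.1353 0.045 ] [[363.8 233.9]]
pocket (28, 58) [0.5498 0.1373 0.045 ] [[362.4 211.7]]
tube -0.016 0.016 [0.4958 0.356  0.134 ] [[273.  233.3]] [[371.9 205.9]]
tube -0.016 -0.0465 [0.5087 0.2949 0.134 ] [[299.  227.2]] [[365.5 191.8]]
tube 0.016 0.016 [0.5271 0.3626 0.134 ] [[270. 220.]] [[355.8 207.1]]
tube 0.016 -0.0465 [0.54   0.3015 0.134 ] [[295.9 214. ]] [[350.4 192.9]]
yel [0.57908501 0.20749799 0.1       ]
yelfoot [0.59180525 0.20353433 0.1       ]
oran [0.6177814 0.3737426 0.1      ]
```

```bash
cat > d.py <<'E'
import sys
from h import *
def delta(x,y,z,yaw):
    o=ctrl.get_obs(); p=np.array(o['tool_pos']); Rm=R.from_rotvec(o['tool_rot']).as_matrix()
    a=np.radians(yaw); X=np.array([np.cos(a),np.sin(a),0]); Z=np.array([0,0,-1.]); Rt=np.c_[X,np.cross(Z,X),Z]
    print("t",round(o['t'],2),"p",p.round(4),"yaw",np.degrees(np.arctan2(Rm[1,0],Rm[0,0])).round(2),"tilt",np.degrees(np.arccos(-Rm[2,2])).round(2),"F",np.round(o['contact_force'],1),"open",round(o['opening'],4),"q",np.round(o['q'],2))
    print("turn",np.degrees(R.from_matrix(Rm.T@Rt).as_rotvec()).round(2),"shift",(Rm.T@(np.array([x,y,z])-p)).round(4))
delta(*map(float,sys.argv[1:5]))
E
python3 d.py .54 .3015 .22 102
```

```text
t 0.1 p [0.15   0.6062 0.2302] yaw 76.09 tilt 0.1 F [ 0.2  0.2 -0.5] open 0.0852 q [ 1.21  0.05  1.61 -0.    1.48 -0.12]
turn [ -0.03   0.1  -25.91] shift [-0.202   0.4518  0.0105]
```

Request:
jog_arm --deltas '[[[0,0,-1],[-0.005,0.011,0],0.085],[[0,0,-3],[-0.015,0.033,0],0.085],[[0,0,-5],[-0.027,0.06,0],0.085],[[0,0,-7],[-0.04,0.089,0],0.08],[[0,0,-9],[-0.053,0.118,0],0.07],[[0,0,-11],[-0.066,0.147,0],0.06],[[0,0,-13],[-0.079,0.176,0],0.05],[[0,0,-15],[-0.092,0.205,0],0.05],[[0,0,-17],[-0.105,0.234,0],0.05],[[0,0,-19],[-0.118,0.263,0],0.05],[[0,0,-21],[-0.131,0.292,0],0.05],[[0,0,-23],[-0.14,0.314,0],0.05]]'

```text
t: 1.1
tool_pos: [0.4228, 0.3934, 0.2308]
tool_rot: [2.038, 2.391, -0.001]
contact_force: [-0.4, 0.5, -0.1]
opening: 0.0497
```

```bash
python3 d.py .54 .3015 .22 102
```

```text
t 1.1 p [0.4228 0.3934 0.2308] yaw 99.11 tilt 0.05 F [-0.4  0.5 -0.1] open 0.0497 q [ 0.62 -0.06  1.73 -0.    1.48 -1.11]
turn [-0.03  0.05 -2.89] shift [-0.1093  0.1012  0.0108]
```

Request:
jog_arm --deltas '[[[0,0,-0.5],[-0.016,0.015,0.002],0.05],[[0,0,-1],[-0.034,0.032,0.004],0.05],[[0,0,-1.5],[-0.054,0.05,0.006],0.05],[[0,0,-2],[-0.072,0.067,0.008],0.05],[[0,0,-2.5],[-0.087,0.081,0.01],0.05],[[0,0,-2.9],[-0.099,0.092,0.011],0.05],[[0,0,-2.9],[-0.106,0.098,0.011],0.05],[[0,0,-2.9],[-0.1093,0.1012,0.011],0.05],[[0,0,-2.9],[-0.1093,0.1012,0.011],0.05],[[0,0,-2.9],[-0.1093,0.1012,0.011],0.05]]'

```text
t: 1.93
tool_pos: [0.5381, 0.3037, 0.2202]
tool_rot: [-1.977, -2.441, 0.0]
contact_force: [0.8, 1.4, -0.8]
opening: 0.0499
```

```bash
python3 d.py .54 .3015 .095 102; python3 - <<'E'
from h import *
t=get_image("top"); s=get_image("side")
crop("top",t,240,150,400,270,4,"pics/t1c.png",.6)
crop("side",s,280,100,440,250,4,"pics/s1c.png",.6)
E
```

```text
t 1.93 p [0.5381 0.3037 0.2202] yaw 102.0 tilt 0.03 F [ 0.8  1.4 -0.8] open 0.0499 q [ 0.39  0.04  1.64  0.    1.46 -1.39]
turn [-0.03 -0.02  0.  ] shift [-0.0026  0.0014  0.1252]
```

View pics/t1c.png

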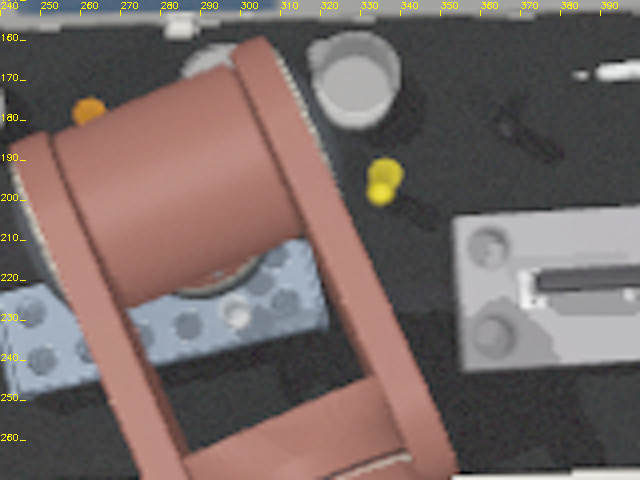

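View pics/s1c.png

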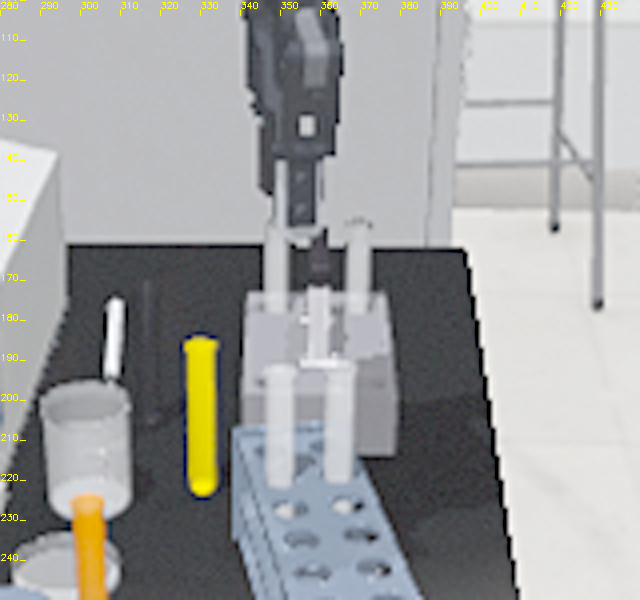

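```bash
python3 d.py .54 .3015 .095 102; python3 - <<'E'
from h import *
print(proj("side",[[.538,.3037,.22],[.538,.3037,.239],[.532,.33,.22],[.544,.276,.22],[.54,.3015,.134],[.54,.3015,.1]]).round(1))
E
```

```text
t 2.03 p [0.5379 0.304  0.2204] yaw 102.05 tilt 0.02 F [ 0.   0.1 -0.3] open 0.05 q [ 0.39  0.04  1.64  0.    1.46 -1.39]
turn [-0.   -0.01  0.05] shift [-0.0029  0.0015  0.1254]
[[351.7 154.6]
 [351.7 145.5]
 [354.3 159.7]
 [349.2 149.5]
 [350.4 192.9]
 [350.3 207.2]]
```

Request:
jog_arm --deltas '[[[0,0,0],[-0.003,0.0015,0.005],0.05],[[0,0,0],[-0.003,0.0015,0.017],0.05],[[0,0,0],[-0.003,0.0015,0.032],0.05],[[0,0,0],[-0.003,0.0015,0.048],0.05],[[0,0,0],[-0.003,0.0015,0.064],0.05],[[0,0,0],[-0.003,0.0015,0.08],0.05],[[0,0,0],[-0.003,0.0015,0.095],0.05],[[0,0,0],[-0.003,0.0015,0.108],0.05],[[0,0,0],[-0.003,0.0015,0.118],0.05],[[0,0,0],[-0.003,0.0015,0.124],0.05],[[0,0,0],[-0.003,0.0015,0.125],0.05],[[0,0,0],[-0.003,0.0015,0.125],0.05]]'

```text
t: 3.03
tool_pos: [0.5406, 0.3007, 0.0951]
tool_rot: [-1.977, -2.441, 0.0]
contact_force: [0.4, 0.2, 0.7]
opening: 0.0501
```

```bash
python3 - <<'E'
from h import *
s=get_image("side")
crop("side",s,300,130,420,250,5,"pics/s2c.png",.6)
E
python3 d.py .54 .3015 .095 102
```

```text
t 3.08 p [0.5411 0.3009 0.0959] yaw 101.99 tilt 0.06 F [0.2 0.6 0.6] open 0.0502 q [ 0.39  0.16  1.74  0.    1.25 -1.39]
turn [ 0.06 -0.01 -0.01] shift [ 0.0008 -0.0009  0.0009]
```

View pics/s2c.png

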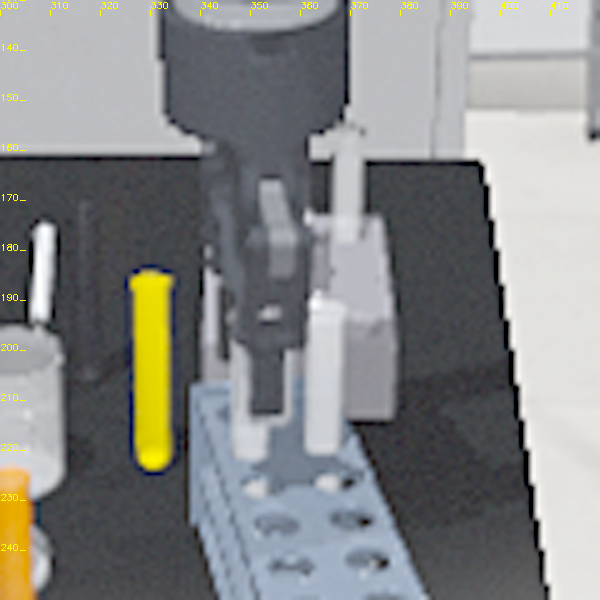

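Request:
jog_arm --deltas '[[[0,0,0],[0,0,0],0.035],[[0,0,0],[0,0,0],0.026],[[0,0,0],[0,0,0],0.02],[[0,0,0],[0,0,0],0.017],[[0,0,0],[0,0,0],0.012],[[0,0,0],[0,0,0],0.012],[[0,0,0],[0,0,0],0.012],[[0,0,0],[0,0,0],0.012]]' --squeeze 22

```text
t: 3.75
tool_pos: [0.5412, 0.3009, 0.0961]
tool_rot: [1.977, 2.441, 0.002]
contact_force: [0.1, 0.5, 4.5]
opening: 0.0173
```

```bash
python3 d.py .54 .3015 .225 102
```

```text
t 3.75 p [0.5412 0.3009 0.0961] yaw 101.99 tilt 0.08 F [0.1 0.5 4.5] open 0.0173 q [ 0.39  0.16  1.74 -0.    1.25 -1.39]
turn [ 0.08 -0.01 -0.01] shift [ 0.0009 -0.0009 -0.1289]
```

Request:
jog_arm --deltas '[[[0,0,0],[0,0,-0.003],0.012],[[0,0,0],[0,0,-0.01],0.012],[[0,0,0],[0,0,-0.02],0.012],[[0,0,0],[0,0,-0.032],0.012],[[0,0,0],[0,0,-0.045],0.012],[[0,0,0],[0,0,-0.06],0.012],[[0,0,0],[0,0,-0.077],0.012],[[0,0,0],[0,0,-0.094],0.012],[[0,0,0],[0,0,-0.11],0.012],[[0,0,0],[0,0,-0.122],0.012],[[0,0,0],[0,0,-0.128],0.012],[[0,0,0],[0,0,-0.13],0.012]]'

```text
t: 4.75
tool_pos: [0.5413, 0.301, 0.2277]
tool_rot: [1.976, 2.44, 0.004]
contact_force: [-0.4, 0.7, -0.3]
opening: 0.0168
```

```bash
python3 d.py .5498 .1373 .225 92; python3 - <<'E'
from h import *
s=get_image("side")
crop("side",s,300,70,420,230,4,"pics/s3c.png",.6)
E
```

```text
t 4.75 p [0.5413 0.301  0.2277] yaw 101.99 tilt 0.18 F [-0.4  0.7 -0.3] open 0.0168 q [ 0.39  0.04  1.63  0.    1.47 -1.39]
turn [ 0.17 -0.05  9.99] shift [-0.1619 -0.0257  0.0025]
```

View pics/s3c.png

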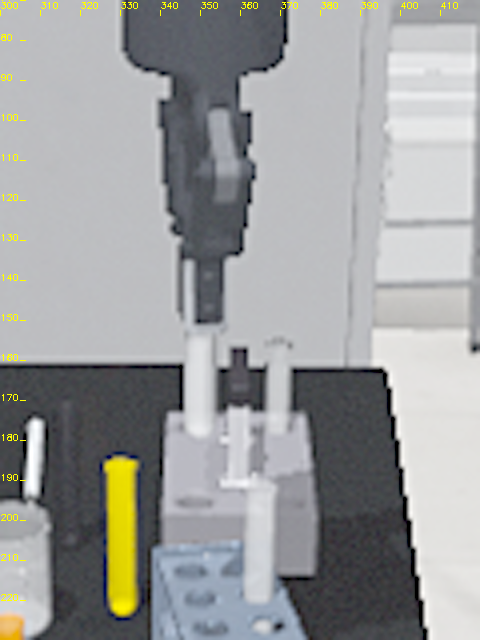

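```bash
python3 - <<'E'
from h import *
print(proj("side",[[.5413,.301,.2277],[.5413,.301,.2],[.5413,.301,.1667],[.5363,.301,.2]]).round(1))
E
```

```text
[[350.1 150.4]
 [350.  163.4]
 [349.9 178.5]
 [352.5 163.4]]
```

Request:
jog_arm --deltas '[[[0,0,0.5],[-0.005,-0.001,0],0.012],[[0,0,1],[-0.015,-0.002,0],0.012],[[0,0,2],[-0.03,-0.005,0],0.012],[[0,0,3],[-0.048,-0.008,0],0.012],[[0,0,4],[-0.066,-0.011,0.001],0.012],[[0,0,5],[-0.085,-0.014,0.001],0.012],[[0,0,6],[-0.104,-0.017,0.001],0.012],[[0,0,7],[-0.122,-0.02,0.002],0.012],[[0,0,8],[-0.138,-0.022,0.002],0.012],[[0,0,9],[-0.15,-0.024,0.002],0.012],[[0,0,10],[-0.159,-0.025,0.002],0.012],[[0.2,0,10],[-0.162,-0.0257,0.0025],0.012]]'

```text
t: 5.8
tool_pos: [0.5491, 0.1352, 0.2225]
tool_rot: [-2.184, -2.255, 0.005]
contact_force: [-0.4, 0.3, -0.8]
opening: 0.0173
```

Request:
jog_arm --deltas '[[[0,0,0],[0,0,0],0.012],[[0,0,0],[0,0,0],0.012],[[0,0,0],[0,0,0],0.012]]'

```text
t: 6.05
tool_pos: [0.5491, 0.1374, 0.2228]
tool_rot: [-2.18, -2.259, 0.004]
contact_force: [-0.2, -0.1, 0.6]
opening: 0.0168
```

```bash
python3 d.py .5498 .1373 .225 92; python3 - <<'E'
from h import *
s=get_image("side");t=get_image("top")
crop("side",s,320,70,440,220,5,"pics/s4c.png",.6)
crop("top",t,300,140,440,260,5,"pics/t4c.png",.6)
E
```

```text
t 6.05 p [0.5491 0.1374 0.2228] yaw 92.04 tilt 0.2 F [-0.2 -0.1  0.6] open 0.0168 q [ 0.11 -0.08  1.76  0.    1.47 -1.49]
turn [-0.2   0.    0.04] shift [-0.0002  0.0007 -0.0022]
```

View pics/s4c.png

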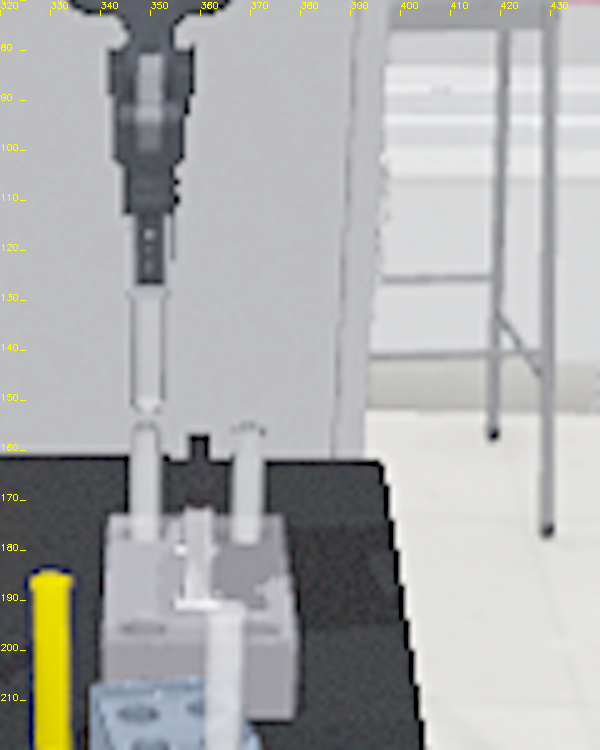

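View pics/t4c.png

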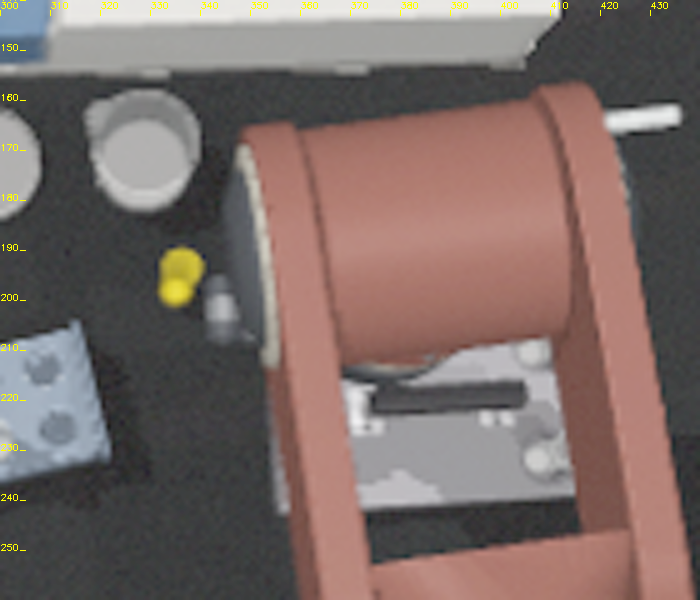

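```bash
python3 - <<'E'
from h import *
print(proj("side",[[.5498,.1373,.045],[.4938,.1353,.045],[.5491,.1374,.2228],[.5491,.1374,.1618]]).round(1))
s=get_image("side")
crop("side",s,335,165,385,220,12,"pics/s5c.png",.8)
t=cv2.imread("pics/top0.png")[:,:,::-1]
crop("top",t,345,195,425,250,9,"pics/t5c.png",.6)
E
```

```text
[[348.9 195. ]
 [371.1 195.2]
 [349.6 127.1]
 [349.5 151.7]]
```

View pics/s5c.png

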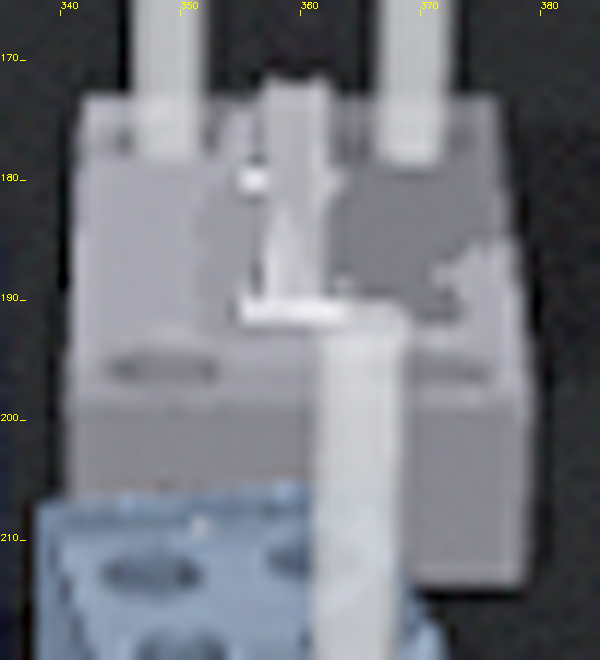

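View pics/t5c.png

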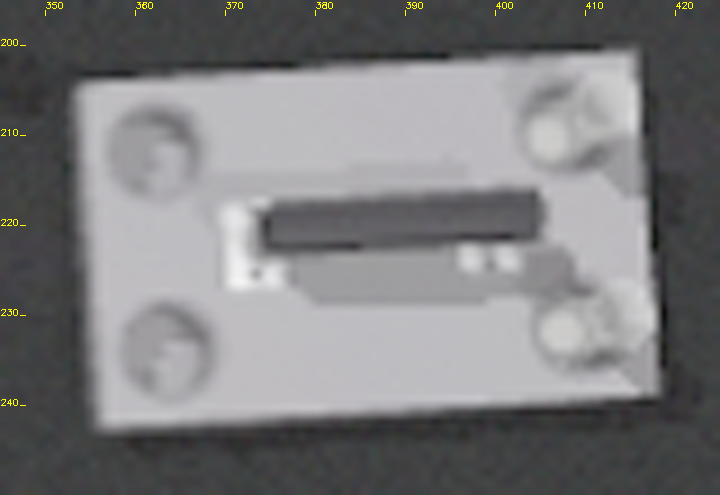

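Request:
jog_arm --deltas '[[[-0.2,0,0],[0,0.001,0.004],0.012],[[-0.2,0,0],[0,0.001,0.014],0.012],[[-0.2,0,0],[0,0.001,0.027],0.012],[[-0.2,0,0],[0,0.001,0.042],0.012],[[-0.2,0,0],[0,0.001,0.057],0.012],[[-0.2,0,0],[0,0.001,0.072],0.012],[[-0.2,0,0],[0,0.001,0.086],0.012],[[-0.2,0,0],[0,0.001,0.096],0.012],[[-0.2,0,0],[0,0.001,0.103],0.012],[[-0.2,0,0],[0,0.001,0.106],0.012],[[-0.2,0,0],[0,0.001,0.107],0.012],[[-0.2,0,0],[0,0.001,0.107],0.012]]'

```text
t: 7.2
tool_pos: [0.5501, 0.1369, 0.1161]
tool_rot: [2.182, 2.259, 0.0]
contact_force: [-0.6, -1.1, -0.1]
opening: 0.0171
```

```bash
python3 d.py .55 .1376 .072 92; python3 - <<'E'
from h import *
s=get_image("side")
crop("side",s,335,130,395,220,8,"pics/s6c.png",.7)
E
```

```text
t 7.2 p [0.5501 0.1369 0.1161] yaw 91.99 tilt 0.04 F [-0.6 -1.1 -0.1] open 0.0171 q [ 0.11  0.01  1.85 -0.    1.28 -1.49]
turn [ 0.04  0.01 -0.01] shift [ 0.0007 -0.0001  0.0441]
```

View pics/s6c.png

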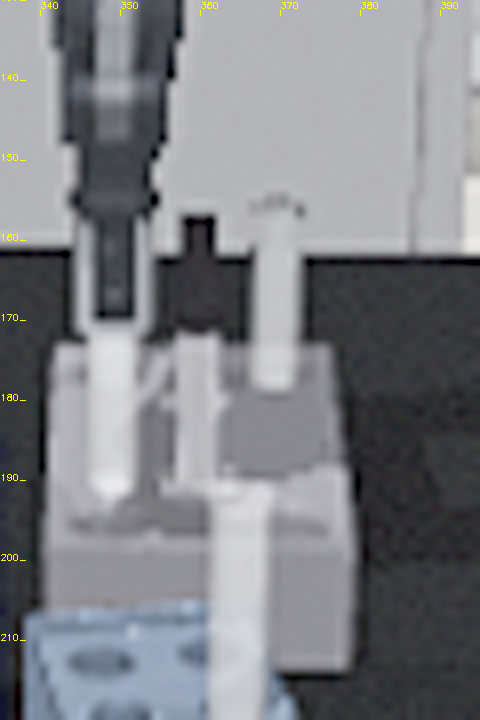

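Request:
jog_arm --deltas '[[[0,0,0],[0.0007,0,0.004],0.012],[[0,0,0],[0.0007,0,0.009],0.012],[[0,0,0],[0.0007,0,0.014],0.012],[[0,0,0],[0.0007,0,0.019],0.012],[[0,0,0],[0.0007,0,0.024],0.012],[[0,0,0],[0.0007,0,0.029],0.012],[[0,0,0],[0.0007,0,0.034],0.012],[[0,0,0],[0.0007,0,0.038],0.012],[[0,0,0],[0.0007,0,0.041],0.012],[[0,0,0],[0.0007,0,0.043],0.012],[[0,0,0],[0.0007,0,0.044],0.012],[[0,0,0],[0.0007,0,0.044],0.012]]'

```text
t: 8.25
tool_pos: [0.5497, 0.1376, 0.0716]
tool_rot: [2.183, 2.26, -0.001]
contact_force: [0.1, 0.1, -1.0]
opening: 0.0171
```

```bash
python3 d.py .55 .1376 .067 92
```

```text
t 8.25 p [0.5497 0.1376 0.0716] yaw 91.99 tilt 0.03 F [ 0.1  0.1 -1. ] open 0.0171 q [ 0.11  0.07  1.88 -0.    1.2  -1.49]
turn [-0.02  0.02 -0.01] shift [0.     0.0003 0.0046]
```

No side load; lower slowly to bottom.

Request:
jog_arm --deltas '[[[0,0,0],[0,0,0.001],0.012],[[0,0,0],[0,0,0.002],0.012],[[0,0,0],[0,0,0.003],0.012],[[0,0,0],[0,0,0.004],0.012],[[0,0,0],[0,0,0.004],0.012],[[0,0,0],[0,0,0.004],0.012]]'

```text
t: 8.75
tool_pos: [0.5497, 0.1376, 0.0678]
tool_rot: [2.183, 2.26, -0.0]
contact_force: [0.2, 0.1, -0.5]
opening: 0.0172
```

Request:
jog_arm --deltas '[[[0,0,0],[0,0,0.0005],0.012],[[0,0,0],[0,0,0.001],0.012],[[0,0,0],[0,0,0.001],0.012],[[0,0,0],[0,0,0.001],0.012]]'

```text
t: 9.08
tool_pos: [0.5501, 0.1376, 0.0675]
tool_rot: [2.182, 2.259, 0.0]
contact_force: [-2.0, -0.8, 4.7]
opening: 0.0172
```

Request:
jog_arm --deltas '[[[0,0,0],[0,0,0],0.018],[[0,0,0],[0,0,0],0.02],[[0,0,0],[0,0,0],0.023],[[0,0,0],[0,0,0],0.027],[[0,0,0],[0,0,0],0.031],[[0,0,0],[0,0,0],0.034],[[0,0,0],[0,0,0],0.034],[[0,0,0],[0,0,0],0.034]]'

```text
t: 9.75
tool_pos: [0.5498, 0.1376, 0.0668]
tool_rot: [2.182, 2.259, -0.0]
contact_force: [1.4, 0.3, 0.3]
opening: 0.034
```

```bash
python3 d.py .55 .1376 .2 92; python3 - <<'E'
from h import *
s=get_image("side")
crop("side",s,335,130,395,220,8,"pics/s7c.png",.7)
E
```

```text
t 9.75 p [0.5498 0.1376 0.0668] yaw 91.99 tilt 0.02 F [1.4 0.3 0.3] open 0.034 q [ 0.11  0.08  1.88 -0.    1.19 -1.49]
turn [ 0.    0.02 -0.01] shift [-0.      0.0002 -0.1332]
```

View pics/s7c.png

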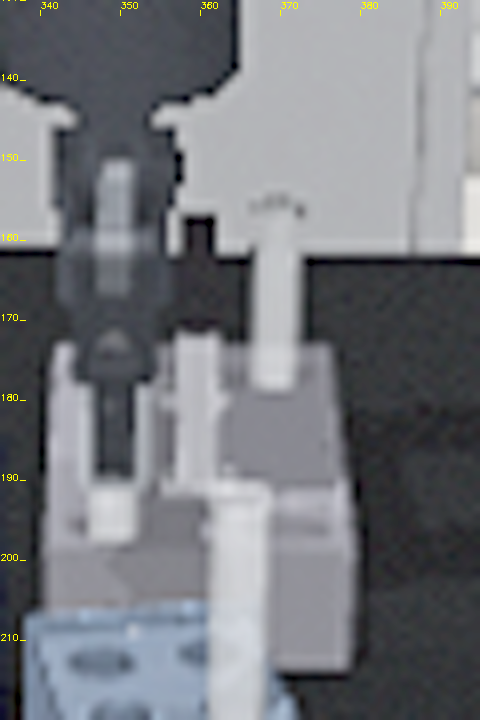

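Released upright in the pocket. Raise straight up.

Request:
jog_arm --deltas '[[[0,0,0],[0,0,-0.003],0.034],[[0,0,0],[0,0,-0.01],0.036],[[0,0,0],[0,0,-0.02],0.036],[[0,0,0],[0,0,-0.032],0.036],[[0,0,0],[0,0,-0.047],0.036],[[0,0,0],[0,0,-0.063],0.036],[[0,0,0],[0,0,-0.08],0.036],[[0,0,0],[0,0,-0.097],0.04],[[0,0,0],[0,0,-0.113],0.045],[[0,0,0],[0,0,-0.128],0.05],[[0,0,0],[0,0,-0.14],0.05],[[0,0,0],[0,0,-0.145],0.05]]'

```text
t: 10.8
tool_pos: [0.5511, 0.1378, 0.2156]
tool_rot: [2.18, 2.257, 0.006]
contact_force: [0.6, -0.7, 0.3]
opening: 0.0501
```

```bash
python3 d.py .5087 .2949 .215 102;python3 - <<'E'
from h import *
s=get_image("side");t=get_image("top")
crop("side",s,320,120,420,240,5,"pics/s8c.png",.6)
crop("top",t,230,150,430,260,4,"pics/t8c.png",.6)
E
```

```text
t 10.8 p [0.5511 0.1378 0.2156] yaw 91.99 tilt 0.3 F [ 0.6 -0.7  0.3] open 0.0501 q [ 0.11 -0.08  1.77 -0.    1.45 -1.49]
turn [  0.3    0.02 -10.01] shift [ 0.1585 -0.0369  0.0004]
```

View pics/s8c.png

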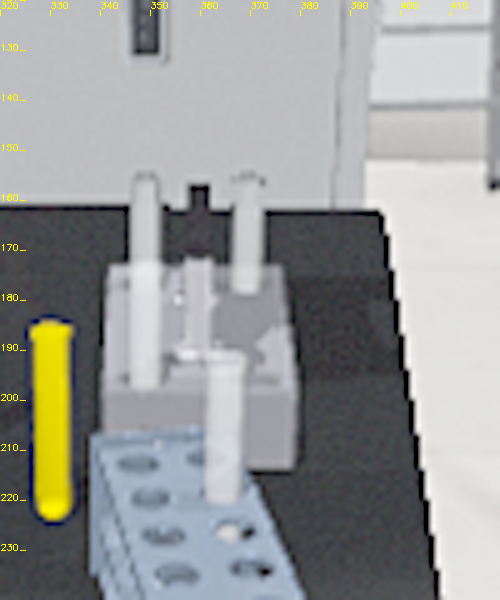

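View pics/t8c.png

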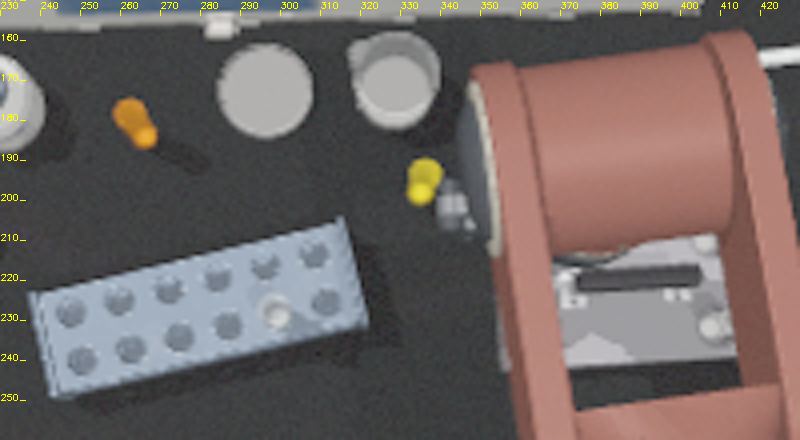

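Request:
jog_arm --deltas '[[[0,0,-0.5],[0.005,-0.001,0],0.05],[[0,0,-1],[0.015,-0.003,0],0.05],[[0,0,-2],[0.03,-0.007,0],0.05],[[0,0,-3],[0.048,-0.011,0],0.05],[[0,0,-4],[0.066,-0.015,0],0.05],[[0,0,-5],[0.085,-0.02,0],0.05],[[0,0,-6],[0.104,-0.024,0],0.05],[[0,0,-7],[0.122,-0.028,0],0.05],[[0,0,-8],[0.138,-0.032,0],0.05],[[0,0,-9],[0.15,-0.035,0],0.05],[[0.3,0,-10],[0.157,-0.0365,0],0.05],[[0.3,0,-10],[0.1585,-0.037,0],0.05]]'

```text
t: 11.9
tool_pos: [0.5065, 0.2959, 0.2109]
tool_rot: [-1.972, -2.44, 0.008]
contact_force: [-0.0, 0.0, 0.4]
opening: 0.0499
```

Request:
jog_arm --deltas '[[[0,0,0],[0,0,0],0.05],[[0,0,0],[0,0,0],0.05],[[0,0,0],[0,0,0],0.05]]'

```text
t: 12.15
tool_pos: [0.5075, 0.2941, 0.2117]
tool_rot: [-1.976, -2.438, 0.007]
contact_force: [-0.2, -0.0, -0.4]
opening: 0.05
```

```bash
python3 d.py .5087 .2949 .096 102
```

```text
t 12.15 p [0.5075 0.2941 0.2117] yaw 101.93 tilt 0.31 F [-0.2 -0.  -0.4] open 0.05 q [ 0.4  -0.02  1.72  0.    1.45 -1.38]
turn [-0.31  0.01 -0.07] shift [0.0006 0.0019 0.1157]
```

Request:
jog_arm --deltas '[[[-0.3,0,0],[0.0006,0.0015,0.005],0.05],[[-0.3,0,0],[0.0006,0.0015,0.015],0.05],[[-0.3,0,0],[0.0006,0.0015,0.029],0.05],[[-0.3,0,0],[0.0006,0.0015,0.044],0.05],[[-0.3,0,0],[0.0006,0.0015,0.059],0.05],[[-0.3,0,0],[0.0006,0.0015,0.074],0.05],[[-0.3,0,0],[0.0006,0.0015,0.088],0.05],[[-0.3,0,0],[0.0006,0.0015,0.1],0.05],[[-0.3,0,0],[0.0006,0.0015,0.109],0.05],[[-0.3,0,0],[0.0006,0.0015,0.114],0.05],[[-0.3,0,0],[0.0006,0.0015,0.1157],0.05],[[-0.3,0,0],[0.0006,0.0015,0.1157],0.05]]'

```text
t: 13.15
tool_pos: [0.5081, 0.2955, 0.0958]
tool_rot: [-1.977, -2.441, 0.0]
contact_force: [0.3, -0.3, 0.7]
opening: 0.05
```

```bash
python3 d.py .5087 .2949 .096 102; python3 - <<'E'
from h import *
s=get_image("side")
crop("side",s,330,130,400,240,6,"pics/s9c.png",.6)
print(proj("side",[[.5087,.2949,.1],[.5087,.2949,.08]]))
E
```

```text
t 13.15 p [0.5081 0.2955 0.0958] yaw 101.99 tilt 0.02 F [ 0.3 -0.3  0.7] open 0.05 q [ 0.4   0.09  1.81  0.    1.24 -1.38]
turn [-0.01 -0.01 -0.01] shift [-0.0007  0.0005 -0.0002]
[[365.11852707 206.07035386]
 [364.89987992 214.23457162]]
```

View pics/s9c.png

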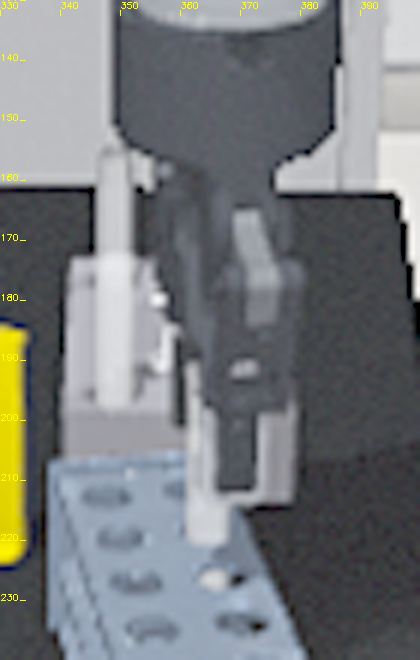

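```bash
python3 - <<'E'
from h import *
print(proj("side",[[.5018,.325,.1],[.5009,.329,.1],[.5087,.2949,.1]]))
print(proj("side",[[.536,.325,.1],[.535,.329,.1]]))
E
```

```text
[[368.3319153  213.11024179]
 [368.76590711 214.07891583]
 [365.11852707 206.07035386]]
[[351.75815182 212.66161408]
 [352.170144   213.62657233]]
```

Request:
jog_arm --deltas '[[[0,0,0],[0,0.001,0],0.035],[[0,0,0],[0,0.001,0],0.026],[[0,0,0],[0,0.001,0],0.02],[[0,0,0],[0,0.001,0],0.017],[[0,0,0],[0,0.001,0],0.012],[[0,0,0],[0,0.001,0],0.012],[[0,0,0],[0,0.001,0],0.012],[[0,0,0],[0,0.001,0],0.012]]' --squeeze 22

```text
t: 13.87
tool_pos: [0.5095, 0.2959, 0.0968]
tool_rot: [1.977, 2.441, 0.002]
contact_force: [0.2, -0.9, 3.9]
opening: 0.0171
```

Request:
jog_arm --deltas '[[[0,0,0],[0,0,-0.003],0.012],[[0,0,0],[0,0,-0.01],0.012],[[0,0,0],[0,0,-0.02],0.012],[[0,0,0],[0,0,-0.032],0.012],[[0,0,0],[0,0,-0.045],0.012],[[0,0,0],[0,0,-0.06],0.012],[[0,0,0],[0,0,-0.077],0.012],[[0,0,0],[0,0,-0.094],0.012],[[0,0,0],[0,0,-0.11],0.012],[[0,0,0],[0,0,-0.122],0.012],[[0,0,0],[0,0,-0.128],0.012],[[0,0,0],[0,0,-0.13],0.012]]'

```text
t: 14.87
tool_pos: [0.5096, 0.296, 0.2283]
tool_rot: [1.976, 2.441, 0.004]
contact_force: [-0.2, -0.0, -0.4]
opening: 0.0173
```

```bash
python3 d.py .4938 .1355 .225 92; python3 - <<'E'
from h import *
s=get_image("side");t=get_image("top")
crop("side",s,320,100,400,220,6,"pics/s10c.png",.6)
p=np.array(ctrl.get_obs()['tool_pos']); print(proj("side",[p,p-[0,0,.03],p-[0,0,.062]]))
E
```

```text
t 14.87 p [0.5096 0.296  0.2283] yaw 101.99 tilt 0.16 F [-0.2 -0.  -0.4] open 0.0173 q [ 0.4  -0.03  1.7   0.    1.47 -1.38]
turn [ 0.15 -0.06  9.99] shift [-0.1537 -0.0488  0.003 ]
[[366.49432749 150.43878949]
 [366.12068836 164.42406553]
 [365.73602311 178.8329718 ]]
```

View pics/s10c.png

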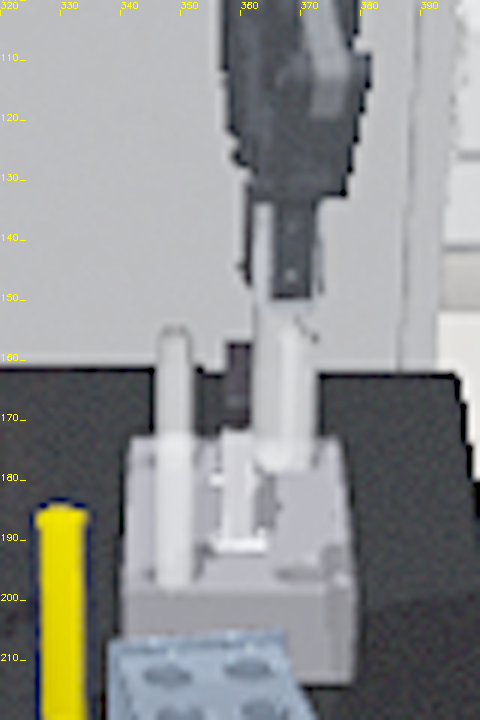

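Request:
jog_arm --deltas '[[[0,0,0.5],[-0.005,-0.002,0],0.012],[[0,0,1],[-0.015,-0.005,0],0.012],[[0,0,2],[-0.029,-0.009,0],0.012],[[0,0,3],[-0.046,-0.015,0],0.012],[[0,0,4],[-0.064,-0.02,0],0.012],[[0,0,5],[-0.082,-0.026,0],0.012],[[0,0,6],[-0.1,-0.032,0],0.012],[[0,0,7],[-0.117,-0.037,0],0.012],[[0,0,8],[-0.132,-0.042,0],0.012],[[0,0,9],[-0.144,-0.046,0],0.012],[[0,0,10],[-0.151,-0.048,0],0.012],[[0.1,0,10],[-0.1537,-0.0488,0],0.012]]'

```text
t: 15.97
tool_pos: [0.4929, 0.1338, 0.2257]
tool_rot: [-2.185, -2.256, 0.003]
contact_force: [-0.5, 0.1, -0.7]
opening: 0.0174
```

Request:
jog_arm --deltas '[[[0,0,0],[0,0,0],0.012],[[0,0,0],[0,0,0],0.012],[[0,0,0],[0,0,0],0.012]]'

```text
t: 16.22
tool_pos: [0.4932, 0.1357, 0.226]
tool_rot: [-2.181, -2.26, 0.002]
contact_force: [-0.4, -0.8, -1.1]
opening: 0.017
```

```bash
python3 d.py .4938 .1357 .116 92; python3 - <<'E'
from h import *
s=get_image("side")
crop("side",s,330,100,400,220,6,"pics/s11c.png",.6)
p=np.array(ctrl.get_obs()['tool_pos']); print(proj("side",[p,p-[0,0,.03],p-[0,0,.062],[.4938,.1353,.045]]))
E
```

```text
t 16.22 p [0.4932 0.1357 0.226 ] yaw 92.04 tilt 0.11 F [-0.4 -0.8 -1.1] open 0.017 q [ 0.12 -0.22  1.88  0.    1.48 -1.48]
turn [-0.11 -0.01  0.04] shift [-1.0e-04  8.0e-04  1.1e-01]
[[373.74413576 125.78588115]
 [373.31843953 138.14496392]
 [372.87797309 150.94066124]
 [371.13123867 195.20588091]]
```

View pics/s11c.png

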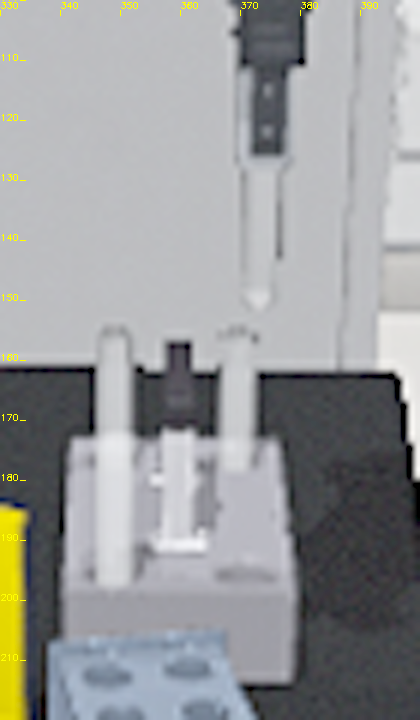

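Request:
jog_arm --deltas '[[[-0.1,0,0],[0,0.001,0.004],0.012],[[-0.1,0,0],[0,0.001,0.014],0.012],[[-0.1,0,0],[0,0.001,0.027],0.012],[[-0.1,0,0],[0,0.001,0.042],0.012],[[-0.1,0,0],[0,0.001,0.057],0.012],[[-0.1,0,0],[0,0.001,0.073],0.012],[[-0.1,0,0],[0,0.001,0.088],0.012],[[-0.1,0,0],[0,0.001,0.099],0.012],[[-0.1,0,0],[0,0.001,0.106],0.012],[[-0.1,0,0],[0,0.001,0.11],0.012],[[-0.1,0,0],[0,0.001,0.11],0.012],[[-0.1,0,0],[0,0.001,0.11],0.012]]'

```text
t: 17.27
tool_pos: [0.4943, 0.1353, 0.1163]
tool_rot: [2.182, 2.259, 0.001]
contact_force: [0.4, -0.1, 0.5]
opening: 0.0173
```

```bash
python3 d.py .4942 .1357 .072 92; python3 - <<'E'
from h import *
s=get_image("side")
crop("side",s,335,130,395,220,8,"pics/s12c.png",.7)
E
```

```text
t 17.27 p [0.4943 0.1353 0.1163] yaw 91.99 tilt 0.03 F [ 0.4 -0.1  0.5] open 0.0173 q [ 0.12 -0.12  1.98  0.    1.28 -1.48]
turn [ 0.03 -0.   -0.01] shift [ 0.0004 -0.0002  0.0443]
```

View pics/s12c.png

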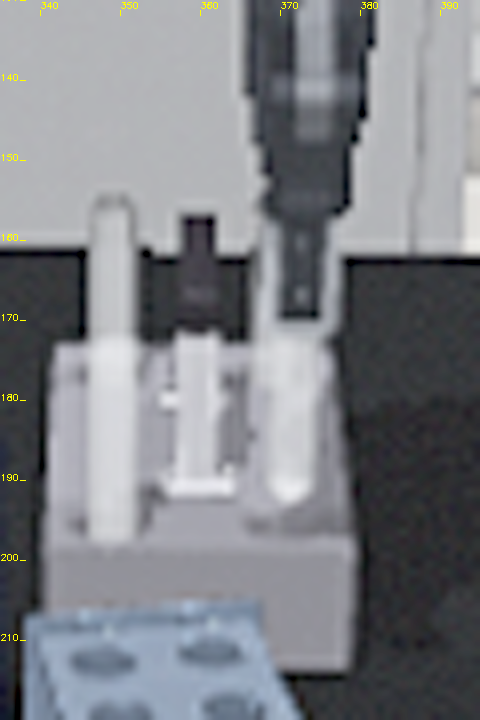

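Aligned over pocket 2 (foot at 371,192; mouth at 371,195). Insert.

Request:
jog_arm --deltas '[[[0,0,0],[0.0004,0,0.004],0.012],[[0,0,0],[0.0004,0,0.009],0.012],[[0,0,0],[0.0004,0,0.014],0.012],[[0,0,0],[0.0004,0,0.019],0.012],[[0,0,0],[0.0004,0,0.024],0.012],[[0,0,0],[0.0004,0,0.029],0.012],[[0,0,0],[0.0004,0,0.034],0.012],[[0,0,0],[0.0004,0,0.038],0.012],[[0,0,0],[0.0004,0,0.041],0.012],[[0,0,0],[0.0004,0,0.043],0.012],[[0,0,0],[0.0004,0,0.044],0.012],[[0,0,0],[0.0004,0,0.044],0.012]]'

```text
t: 18.32
tool_pos: [0.494, 0.1356, 0.0718]
tool_rot: [-2.182, -2.26, 0.0]
contact_force: [0.4, -0.0, -0.6]
opening: 0.0171
```

Request:
jog_arm --deltas '[[[0,0,0],[0,0,0.001],0.012],[[0,0,0],[0,0,0.002],0.012],[[0,0,0],[0,0,0.003],0.012],[[0,0,0],[0,0,0.004],0.012],[[0,0,0],[0,0,0.004],0.012],[[0,0,0],[0,0,0.004],0.012]]'

```text
t: 18.82
tool_pos: [0.4942, 0.1357, 0.0682]
tool_rot: [2.182, 2.26, 0.0]
contact_force: [-0.2, -0.3, 0.2]
opening: 0.0169
```

Request:
jog_arm --deltas '[[[0,0,0],[0,0,0.0005],0.012],[[0,0,0],[0,0,0.001],0.012],[[0,0,0],[0,0,0.001],0.012],[[0,0,0],[0,0,0.001],0.012]]'

```text
t: 19.15
tool_pos: [0.4945, 0.1357, 0.0681]
tool_rot: [2.182, 2.259, 0.001]
contact_force: [-0.3, 0.2, 5.9]
opening: 0.0173
```

Request:
jog_arm --deltas '[[[0,0,0],[0,0,0],0.018],[[0,0,0],[0,0,0],0.02],[[0,0,0],[0,0,0],0.023],[[0,0,0],[0,0,0],0.027],[[0,0,0],[0,0,0],0.031],[[0,0,0],[0,0,0],0.034],[[0,0,0],[0,0,0],0.034],[[0,0,0],[0,0,0],0.034]]'

```text
t: 19.82
tool_pos: [0.494, 0.1356, 0.067]
tool_rot: [-2.183, -2.26, 0.0]
contact_force: [-0.1, 0.3, -0.4]
opening: 0.034
```

Request:
jog_arm --deltas '[[[0,0,0],[0,0,-0.003],0.034],[[0,0,0],[0,0,-0.01],0.036],[[0,0,0],[0,0,-0.02],0.036],[[0,0,0],[0,0,-0.032],0.036],[[0,0,0],[0,0,-0.047],0.036],[[0,0,0],[0,0,-0.063],0.036],[[0,0,0],[0,0,-0.08],0.036],[[0,0,0],[0,0,-0.097],0.04],[[0,0,0],[0,0,-0.113],0.045],[[0,0,0],[0,0,-0.128],0.05],[[0,0,0],[0,0,-0.14],0.06],[[0,0,0],[0,0,-0.145],0.06]]'

```text
t: 20.82
tool_pos: [0.4953, 0.1358, 0.2157]
tool_rot: [2.18, 2.257, 0.006]
contact_force: [1.3, -0.1, 0.4]
opening: 0.0597
```

```bash
python3 d.py .5239 .0783 .2 2; python3 - <<'E'
from h import *
s=get_image("side");t=get_image("top")
crop("side",s,330,130,390,220,8,"pics/s13c.png",.7)
crop("top",t,340,190,430,260,8,"pics/t13c.png",.6)
E
```

```text
t 20.82 p [0.4953 0.1358 0.2157] yaw 91.99 tilt 0.29 F [ 1.3 -0.1  0.4] open 0.0597 q [ 0.12 -0.21  1.89  0.    1.46 -1.48]
turn [ 0.2  -0.24 89.99] shift [-0.0585  0.0266  0.0158]
```

View pics/s13c.png

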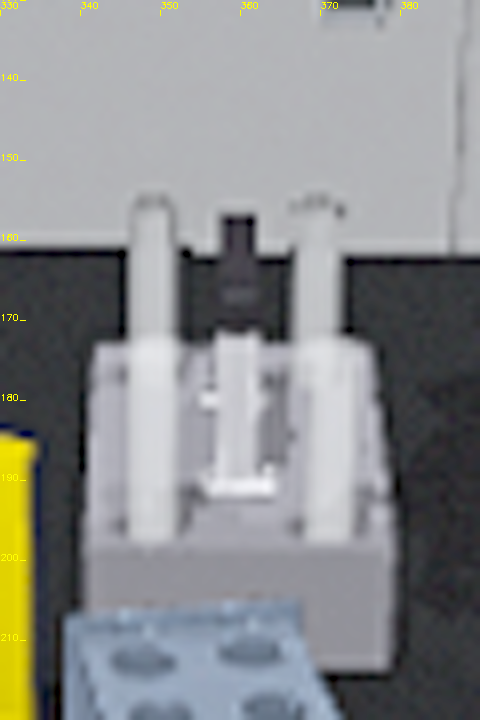

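View pics/t13c.png

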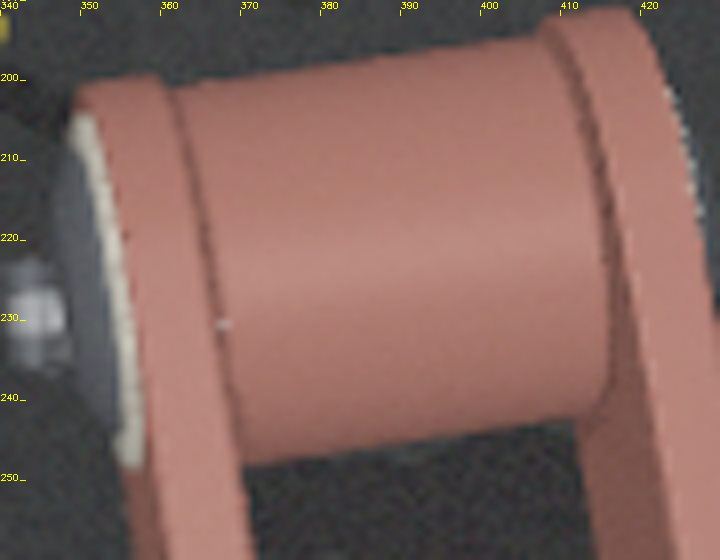

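Request:
jog_arm --deltas '[[[0,0,4],[-0.003,0.001,0],0.05],[[0,0,10],[-0.008,0.003,0],0.05],[[0,0,16],[-0.013,0.006,0],0.05],[[0,0,22],[-0.019,0.008,0],0.05],[[0,0,28],[-0.025,0.011,0],0.05],[[0,0,34],[-0.031,0.014,0],0.05],[[0,0,40],[-0.037,0.017,0],0.05],[[0,0,46],[-0.043,0.02,0],0.05],[[0,0,52],[-0.048,0.022,0],0.05],[[0,0,58],[-0.053,0.024,0],0.05],[[0,0,64],[-0.057,0.026,0],0.05],[[0,0,70],[-0.0585,0.0266,0],0.05]]'

```text
t: 21.92
tool_pos: [0.5221, 0.0776, 0.2105]
tool_rot: [-3.085, -0.59, 0.004]
contact_force: [0.1, 0.9, -0.0]
opening: 0.05
```

```bash
python3 d.py .5239 .0783 .2 2
```

```text
t 21.92 p [0.5221 0.0776 0.2105] yaw 21.66 tilt 0.14 F [ 0.1  0.9 -0. ] open 0.05 q [ 0.01 -0.17  1.86 -0.    1.45 -0.37]
turn [-0.02  0.14 19.66] shift [0.0019 0.     0.0105]
```

Request:
jog_arm --deltas '[[[0,0,5],[0,0,0],0.05],[[0,0,10],[0,0,0],0.05],[[0,0,15],[0,0,0],0.05],[[0,0,19],[0.001,0,0],0.05],[[0,0,20],[0.001,0,0],0.05],[[0,0,20],[0.001,0,0],0.05],[[0,0,20],[0.001,0,0],0.05]]'

```text
t: 22.5
tool_pos: [0.5232, 0.0785, 0.2113]
tool_rot: [3.141, 0.057, -0.002]
contact_force: [0.1, -0.1, 0.2]
opening: 0.0503
```

```bash
python3 d.py .5239 .0783 .13 2; python3 - <<'E'
from h import *
s=get_image("side");t=get_image("top")
crop("side",s,320,90,400,220,6,"pics/s14c.png",.7)
crop("top",t,340,190,430,260,8,"pics/t14c.png",.6)
p=np.array(ctrl.get_obs()['tool_pos']); print(proj("side",[p,p+[.03,0,0],p-[.03,0,0],[.5239,.0783,.114],[.5239-.0014,.0783+.038,.114]]))
E
```

```text
t 22.5 p [0.5232 0.0785 0.2113] yaw 2.07 tilt 0.07 F [ 0.1 -0.1  0.2] open 0.0503 q [ 0.01 -0.16  1.86 -0.    1.45 -0.03]
turn [-0.    0.07  0.07] shift [0.0008 0.0002 0.0813]
[[361.05364074 124.13134788]
 [348.86616259 124.01390199]
 [373.29998218 124.24888294]
 [360.12490391 160.97541707]
 [360.38158401 166.81078807]]
```

View pics/s14c.png

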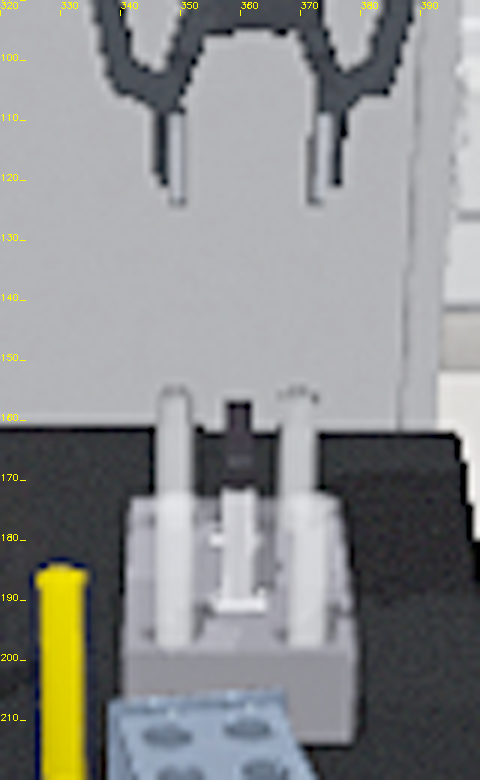

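View pics/t14c.png

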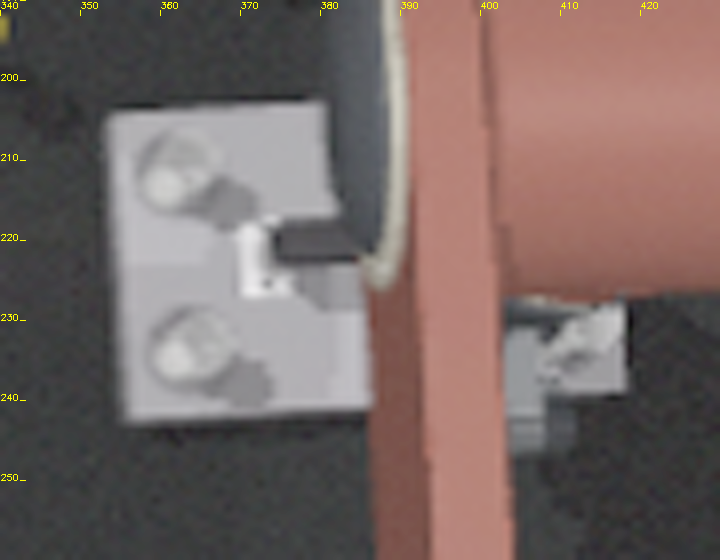

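Request:
jog_arm --deltas '[[[0,0,0],[0.001,0,0.004],0.05],[[0,0,0],[0.001,0,0.014],0.05],[[0,0,0],[0.001,0,0.028],0.05],[[0,0,0],[0.001,0,0.043],0.05],[[0,0,0],[0.001,0,0.059],0.05],[[0,0,0],[0.001,0,0.075],0.05],[[0,0,0],[0.001,0,0.09],0.05],[[0,0,0],[0.001,0,0.103],0.05],[[0,0,0],[0.001,0,0.114],0.05],[[0,0,0],[0.001,0,0.121],0.05],[[0,0,0],[0.001,0,0.125],0.05],[[0,0,0],[0.001,0,0.125],0.05]]'

```text
t: 23.6
tool_pos: [0.5241, 0.0785, 0.0861]
tool_rot: [3.141, 0.055, -0.002]
contact_force: [0.0, -0.2, -0.8]
opening: 0.0497
```

```bash
python3 d.py .5239 .0783 .086 2; python3 - <<'E'
from h import *
s=get_image("side")
crop("side",s,320,110,400,220,6,"pics/s15c.png",.7)
E
```

```text
t 23.6 p [0.5241 0.0785 0.0861] yaw 1.99 tilt 0.08 F [ 0.  -0.2 -0.8] open 0.0497 q [ 0.01 -0.04  1.96 -0.    1.22 -0.03]
turn [-0.    0.08 -0.01] shift [-0.0002  0.0002  0.0001]
```

View pics/s15c.png

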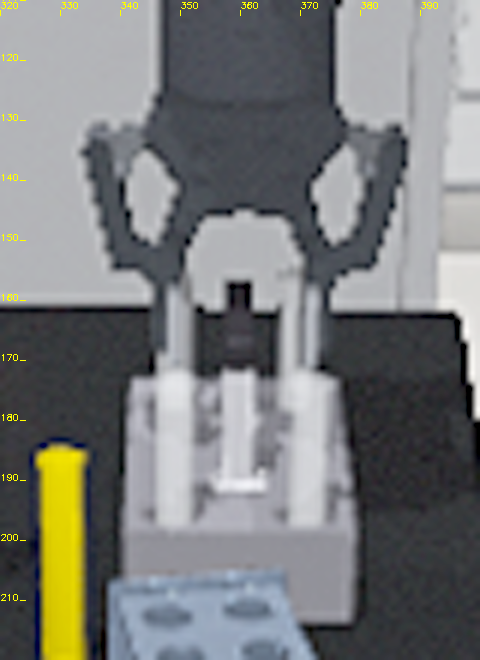

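Request:
jog_arm --deltas '[[[0,0,0],[0,0,0],0.035],[[0,0,0],[0,0,0],0.026],[[0,0,0],[0,0,0],0.02],[[0,0,0],[0,0,0],0.017],[[0,0,0],[0,0,0],0.014],[[0,0,0],[0,0,0],0.01],[[0,0,0],[0,0,0],0.005],[[0,0,0],[0,0,0],0.005]]' --squeeze 30

```text
t: 24.32
tool_pos: [0.5253, 0.0785, 0.0876]
tool_rot: [-3.141, -0.055, -0.003]
contact_force: [2.1, -0.2, 1.2]
opening: 0.0138
```

Request:
jog_arm --deltas '[[[0,0,0],[0,0,0],0.005],[[0,0,0],[0,0,0],0.005],[[0,0,0],[0,0,0],0.005],[[0,0,0],[0,0,0],0.005]]' --squeeze 90

```text
t: 24.65
tool_pos: [0.5254, 0.0785, 0.0878]
tool_rot: [-3.141, -0.054, -0.003]
contact_force: [3.2, 0.5, 4.5]
opening: 0.0126
```

```bash
python3 d.py .5239 .0783 .186 2
```

```text
t 24.65 p [0.5254 0.0785 0.0878] yaw 1.99 tilt 0.11 F [3.2 0.5 4.5] open 0.0126 q [ 0.01 -0.04  1.95  0.    1.22 -0.03]
turn [-0.   -0.11 -0.01] shift [-0.0013  0.0002 -0.0982]
```

Request:
jog_arm --deltas '[[[0,0,0],[0,0,-0.001],0.005],[[0,0,0],[0,0,-0.002],0.005],[[0,0,0],[0,0,-0.004],0.005],[[0,0,0],[0,0,-0.006],0.005],[[0,0,0],[0,0,-0.009],0.005],[[0,0,0],[0,0,-0.012],0.005],[[0,0,0],[0,0,-0.015],0.005],[[0,0,0],[0,0,-0.018],0.005],[[0,0,0],[0,0,-0.02],0.005],[[0,0,0],[0,0,-0.021],0.005],[[0,0,0],[0,0,-0.021],0.005],[[0,0,0],[0,0,-0.021],0.005]]'

```text
t: 25.65
tool_pos: [0.5246, 0.0785, 0.1081]
tool_rot: [3.141, 0.054, 0.0]
contact_force: [-1.0, 0.6, -6.1]
opening: 0.0122
```

```bash
python3 d.py .5239 .0783 .187 2; python3 - <<'E'
from h import *
s=get_image("side")
crop("side",s,320,100,400,220,6,"pics/s16c.png",.7)
print(ctrl.get_obs()['wrist_torque'])
E
```

```text
t 25.65 p [0.5246 0.0785 0.1081] yaw 1.99 tilt 0.0 F [-1.   0.6 -6.1] open 0.0122 q [ 0.01 -0.06  1.94 -0.    1.26 -0.03]
turn [ 0.   -0.   -0.01] shift [-0.0007  0.0002 -0.0789]
[-0.01216868 -0.01320845 -0.0369099 ]
```

View pics/s16c.png

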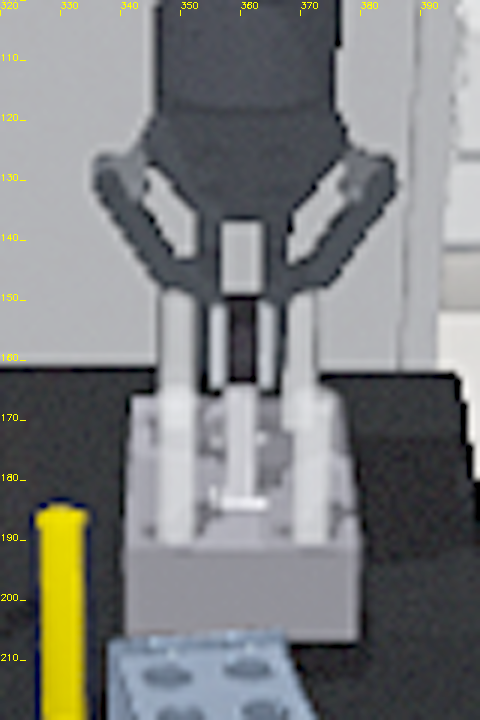

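Request:
jog_arm --deltas '[[[0,0,0],[0,0,-0.002],0.005],[[0,0,0],[0,0,-0.006],0.005],[[0,0,0],[0,0,-0.013],0.005],[[0,0,0],[0,0,-0.022],0.005],[[0,0,0],[0,0,-0.032],0.005],[[0,0,0],[0,0,-0.042],0.005],[[0,0,0],[0,0,-0.052],0.005],[[0,0,0],[0,0,-0.062],0.005],[[0,0,0],[0,0,-0.07],0.005],[[0,0,0],[0,0,-0.076],0.005],[[0,0,0],[0,0,-0.079],0.005],[[0,0,0],[0,0,-0.079],0.005]]'

```text
t: 26.7
tool_pos: [0.525, 0.0785, 0.188]
tool_rot: [3.141, 0.054, 0.002]
contact_force: [0.0, -0.7, -6.2]
opening: 0.0123
```

Request:
jog_arm --deltas '[[[0,0,0],[0,0,0],0.005],[[0,0,0],[0,0,0],0.005],[[0,0,0],[0,0,0],0.005],[[0,0,0],[0,0,0],0.005],[[0,0,0],[0,0,0],0.005],[[0,0,0],[0,0,0],0.005]]'

```text
t: 27.2
tool_pos: [0.5245, 0.0785, 0.1868]
tool_rot: [3.141, 0.054, -0.001]
contact_force: [-0.5, 1.0, -5.6]
opening: 0.0121
```

```bash
python3 d.py .5239 .0783 .187 2; python3 - <<'E'
from h import *
s=get_image("side");t=get_image("top")
crop("side",s,320,60,400,190,6,"pics/s17c.png",.7)
cv2.imwrite("pics/t17.png",t[:,:,::-1])
o=ctrl.get_obs();print(o['wrist_torque'],o['dq'].round(3))
P=o['tool_pos']; z=P[2]-.0876
w=lambda x,y,h:[.5246+x*np.cos(.0357)-y*np.sin(.0357),.0783+y+x*.0357,z+h]
print(z,proj("side",[w(.048,.078,0.0),w(-.048,.078,0.),w(.048,.078,.045),w(-.048,.078,.045),w(.048,-.078,.045),w(-.048,-.078,.045)]).round(1))
E
```

```text
t 27.2 p [0.5245 0.0785 0.1868] yaw 1.99 tilt 0.03 F [-0.5  1.  -5.6] open 0.0121 q [ 0.01 -0.14  1.88 -0.    1.41 -0.03]
turn [ 0.    0.03 -0.01] shift [-0.0006  0.0002 -0.0002]
[-0.01726382  0.01707584 -0.02267566] [-0.    -0.002 -0.001 -0.001 -0.     0.002]
0.09933506839655971 [[340.4 178.8]
 [380.1 179. ]
 [340.4 161.6]
 [380.9 161.7]
 [341.9 139.5]
 [377.5 139.5]]
```

View pics/s17c.png

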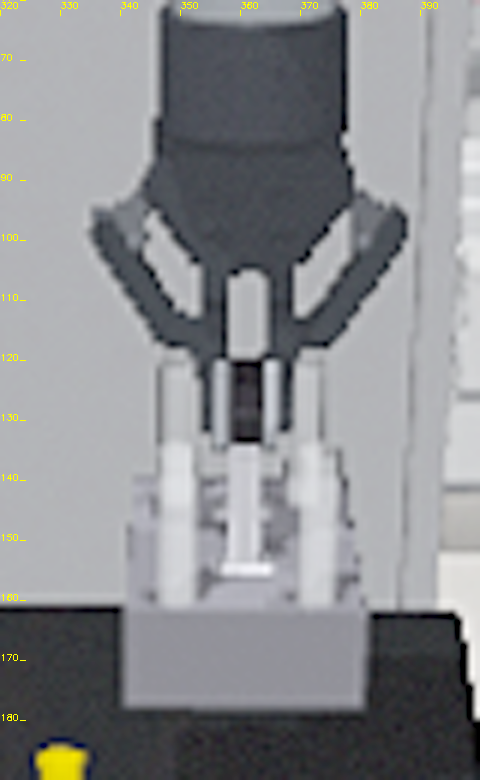

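View pics/t17.png

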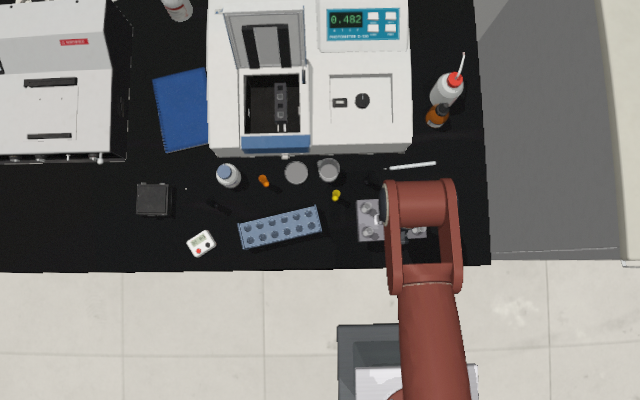

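```bash
python3 -c "
from station import job
print(job.finish_job())"
```

```text
the job is handed in; nothing more can be done
None
```

I lowered both spare tubes from the blue rack into the carrier's two empty pockets (2 and 3), then lifted the carrier by its handle. I handed the job in at about 27 s, still holding it.

- **Tubes:** I released each tube only after it touched the bottom of its pocket (about 5–6 N at the expected height). In the pictures afterwards both stood upright at full depth. The two tubes already in the carrier appeared unmoved in the last views of them, though in the final picture they are partly hidden behind the others and the arm.
- **Carrier:** its underside is about 99 mm above the bench. The gripper is tilted by 0.03° and the joints are at rest. The carrier's edges in the side picture lie within about 1 pixel of where they should be if it is level. The load on the wrist is about 6 N, and the grip is 90 N.
- **Other objects:** the top picture shows the rack, the bystanders and the coloured look-alikes where they started.

No check failed. The largest measured force on the tool was about 6 N. In the first pose fit, the side picture was up to 2 pixels off for the carrier, but the pocket positions agreed to under 1 pixel in both views.

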